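Free the larger drill battery from its charger

ROBOT

A 6-joint arm with a two-finger parallel gripper is mounted at the origin on the work surface. World frame = base frame: x ahead of the robot, y to its left, z up, the work surface at z = 0. Lengths are in m, angles in rad, forces in N, time in s.
With the tool pointing down it reaches from about 0.35 to 0.85 m from the base axis. Payload 8.1 kg.
Tool frame: the origin (TCP) lies where the fingers leave the gripper's body, on its centre line; the fingertips stand 84 mm ahead of it and the grasp point (between the pads) lies 65 mm ahead of it; z points along the fingers, y is the line along which they close (so a half turn about z gives the same grasp; the last joint's range is limited). The gripper opens to 93 mm and grips with 3 to 60 N. Pads are 15 mm wide; open, the fingers measure 128 mm over their backs; the gripper's body (75 mm by 188 mm) begins 65 mm behind the grasp point.
Start: joints at [-1.278, 0.13, 1.488, -0, 1.523, -0.085], TCP at [0.221, -0.558, 0.303] pointing down, gripper open.
Joint ranges: [-2.96, 2.96], [-0.89, 2.26], [0.02, 2.5], [-1.34, 4.48], [0, 2.73], [-2.66, 2.66]. Speed limits (rad/s): [2.39, 2.39, 2.79, 3.14, 3.14, 3.14].

INTERFACE

Orientations are given as a rotation vector (axis times angle).
In Python, from plant import robot gives the robot as it stands.
- The arm moves only by the shell command python3 -m jog 'ROWS' [FORCE]. ROWS is text: rows parted by semicolons, each of 5 numbers parted by spaces: the opening, from 0 (shut) to 1 (fully open), then the shift along the tool's x, y, z in m, then the turn about the tool's z in degrees. A call has 1 to 10 rows; each row shifts and turns the commanded pose from where the row before left it, along the tool's axes as they then stand; what a row does not reach is not made up. A row lasts 1/12 s, in which the tool goes at most 41.7 mm and 7.16 degrees, less where a joint would pass 70% of its speed; a pose out of reach is approached as far as the arm can. A call with a gripper value outside its range is refused whole. The fingers move at their own pace and stop on an object; FORCE is the grip in N (left out, the last holds). Time passes only in rows, so rows that do not move let the fingers close. It gives the time, the measured TCP pose, the force, the opening and the grip force at its end, in the units of the state.
- robot.read_state(): the state, without advancing time (a new reading comes with each control period).
- robot.read_camera(name): name is "side" or "top"; returns a dict with "color" (400x640x3 uint8, red, green, blue), "intrinsics" (3x3 intrinsics, pixels), "k1" (the pictures are not rectified: a ray, as slopes to the right and down, at radius r is drawn at 1 + k1 r^2 times it, then the intrinsics apply), "pose" (4x4, takes a point from camera to world coordinates). Camera axes: x right, y down, z forward; pixel columns grow to the right and rows downward; lengths in m; the calibration is good to about 2 mm. A picture is of the moment at which its call begins. There is no depth.
- robot.close_job(): hands the job in; it is judged then, once.
The state is a dict: "t": time; "q": joint angles; "dq": joint speeds; "joint_torque": joint torques, N m; "tool_pos": TCP position; "orientation": TCP orientation; "force": force on the tool from outside, world axes, zero at the start; "wrist_torque": the same for the moment, N m; "opening": finger opening in m; "gripper_force": force on a finger pad.
Only numpy, scipy, OpenCV 4.12 (cv2) and the standard library are available. Lean on these libraries where they do the work, as an engineer would, in place of code of your own. Each camera call takes 0.05 s, during which the arm holds its last target. There are 200 camera calls.

TASK

Two battery packs are snapped into chargers on the bench. Take the larger pack out by pinching its two side tabs together and lifting it, leaving its charger standing on the bench, and set it down standing upright in the shallow plywood tray (do not drop it), then let go. Leave the smaller pack where it is in its charger.

Things in the scene. Friction and masses are not known exactly. Their poses are not given: they have to be found in the camera images.
- big_pack: Larger black battery pack, 0.38 kg, upright (z up); origin: centre of its underside. Foot 50 x 40 mm (x, y), 43 mm high; case above it 78 x 50 mm, top at z = 112 mm. A grey ribbed tab on its +y and on its -y face, each 26 mm along x, 20 mm high, centred at x = 0, z = 80 mm, 6 mm proud of the case (62 mm over both). Barbs stick out 5.5 mm from the foot's two y faces.
- big_charger: Charger holding the larger pack: loose grey box, 0.7 kg, 120 x 96 mm (x, y as the pack's), 55 mm high; origin: centre of its underside. The foot stands in its well, on a floor 15 mm up. Both tabs pressed in 5 mm or more (springs, 1 N per mm) free the pack; pressed flush, fingers hold the case, 50 mm wide, and lift it straight up. Not pressed, the charger comes along.
- small_pack: The smaller battery pack, 0.22 kg, to be left alone: same black shape, foot, tabs and kind of charger, but its case is only 54 mm along x and its top only 93 mm above its underside. Origin: centre of its underside, z up.
- tray: The shallow square plywood tray, fixed and empty, 160 x 160 mm outside, 30 mm high, walls and floor 8 mm thick. Origin: centre of its underside; z up, sides along its x and y.
Mind the look-alikes: they are no part of the job. Leave any green look-alike of the big_pack alone.

How it is judged:
By the outcome, as a careful person would: the job done as asked, in the order asked, and still so for the second after the job is handed in, with the robot touching nothing.
It also fails if it takes over 38 s, if anything falls off the work surface, if the arm or the gripper's body presses on something with over 40 N, if the wrist force passes 120 N, or if a joint passes its speed limit or range.

## Working session

There is one attempt and no reset: what is moved stays moved. The work goes in short steps, Python scripts to look and compute and a shell command to move; the robot and the scene stay as the last step left them, time stands still between calls to the robot, and variables do not carry over. Pictures are saved under pics/ and viewed, at most 10 in all, crops included, and the job is handed in when it is done.

```bash
mkdir -p pics
python3 - <<'E'
from plant import robot
import cv2,pickle
d={}
for n in("top","side"):
    c=robot.read_camera(n); d[n]=c
    cv2.imwrite(f"pics/{n}0.png",c["color"][:,:,::-1]); print(n,c["intrinsics"],c["k1"],c["pose"])
pickle.dump(d,open("cam0.pkl","wb"))
s=robot.read_state();print(s["t"],s["orientation"],s["opening"])
E
```

```text
top [[463.17118848   0.         328.95858801]
 [  0.         463.17118848 196.28098677]
 [  0.           0.           1.        ]] 0.00795932244824811 [[-0.01095253 -0.99621512  0.08622923  0.33899078]
 [-0.99991379  0.01153609  0.00627213 -0.06302896]
 [-0.00724313 -0.0861531  -0.99625558  1.19445644]
 [ 0.          0.          0.          1.        ]]
side [[473.02904612   0.         313.53762451]
 [  0.         473.02904612 203.00381188]
 [  0.           0.           1.        ]] -0.13913631430101536 [[-0.74737213 -0.35507546  0.56156596 -0.19529968]
 [-0.66396602  0.42989387 -0.61183362  0.68225414]
 [-0.02416666 -0.83012811 -0.55704873  0.72152886]
 [ 0.          0.          0.          1.        ]]
0.1 [-3.08406919e+00 -5.89648691e-01  2.49078265e-04] 0.09314114037467548
```

View pics/top0.png

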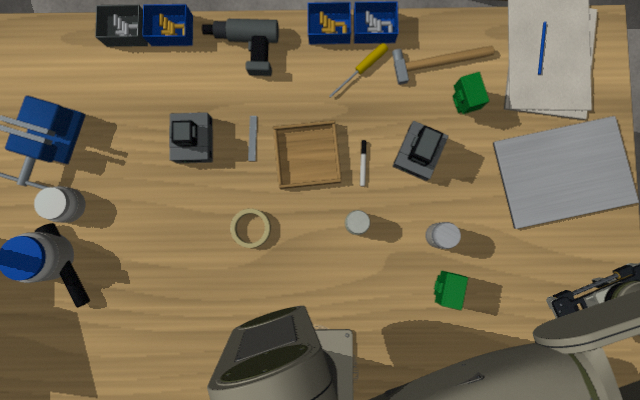

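View pics/side0.png

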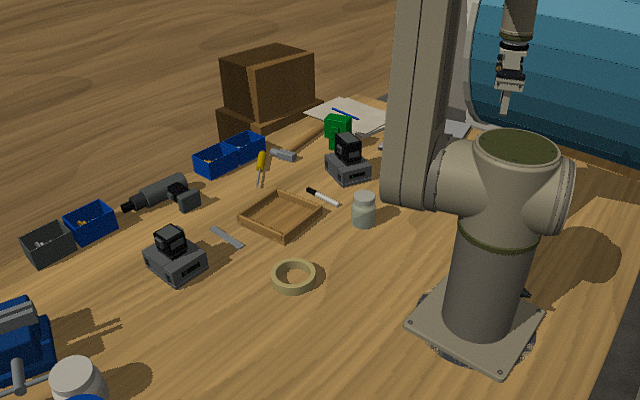

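The top view shows chargers at about (190,137) and (422,150), with the tray at (308,154). The right-hand pack looks larger. The green look-alikes are at (470,93) and (452,290). I'll zoom in on both packs in both views.

```bash
cat > h.py <<'E'
import numpy as np,cv2,pickle
def ray(c,uv):
    K=c["intrinsics"];k=c["k1"]
    p=cv2.undistortPoints(np.array([[uv]],float),K,np.array([k,0,0,0.]))[0,0]
    d=c["pose"][:3,:3]@np.r_[p,1];return c["pose"][:3,3],d
def onz(c,uv,z):
    o,d=ray(c,uv);return o+d*(z-o[2])/d[2]
def proj(c,P):
    q=np.linalg.inv(c["pose"])@np.r_[P,1]
    return cv2.projectPoints(q[None,:3],np.zeros(3),np.zeros(3),c["intrinsics"],np.array([c["k1"],0,0,0.]))[0][0,0]
E
python3 - <<'E'
from h import *
d=pickle.load(open("cam0.pkl","rb"))
def crop(n,u,v):
    im=d[n]["color"][v:v+75,u:u+100,::-1]; return cv2.resize(im,None,fx=4,fy=4,interpolation=cv2.INTER_CUBIC)
a=np.vstack([np.hstack([crop("top",375,112),crop("top",140,100)]),np.hstack([crop("side",300,120),crop("side",125,215)])])
a=np.clip(a.astype(float)*1.6,0,255).astype(np.uint8)
cv2.imwrite("pics/crop.png",a)
E
```

```text
(no output)
```

View pics/crop.png

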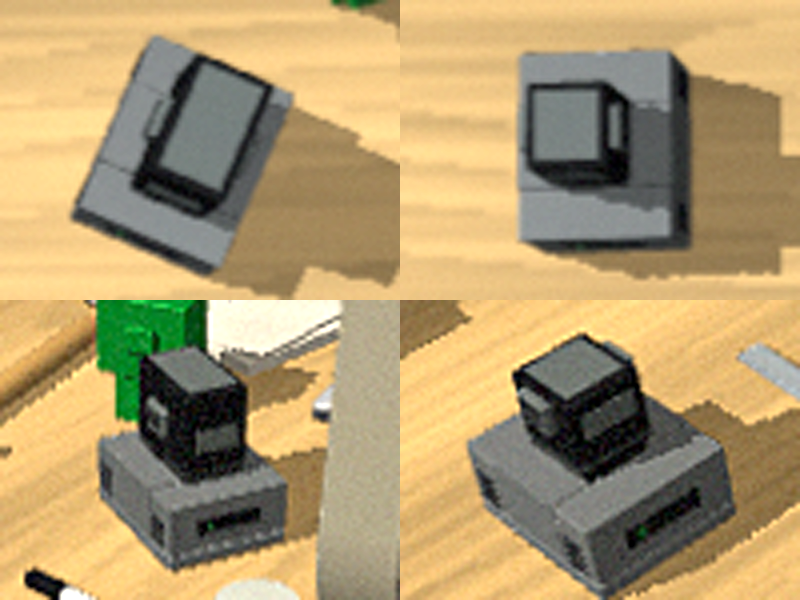

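Top row: the right-hand pack has the longer top (big_pack, label centre about px (428,144)). The left-hand pack's top is square, so it's small_pack. Next I'll compute the poses.

Run:
```python
from h import *
from plant import robot
from scipy.spatial.transform import Rotation as R
d=pickle.load(open("cam0.pkl","rb"));t=d["top"];s=d["side"]
f=lambda p,u,v:[u+(p[0]+.5)/4-.5,v+(p[1]+.5)/4-.5]
def quad(c,pts,z):
    P=np.array([onz(c,p,z)[:2] for p in pts]);e=P[[1,2,3,0]]-P
    print(P.mean(0).round(4),np.linalg.norm(e,axis=1).round(3),np.degrees(np.arctan2(e[:,1],e[:,0])).round(1))
# subpixel label: bright inside dark case
quad(t,[f(p,375,112) for p in[(200,62),(268,90),(222,190),(160,165)]],.127)
quad(t,[f(p,375,112) for p in[(155,38),(292,97),(217,262),(77,207)]],.055)
quad(s,[f(p,300,120) for p in[(195,348),(243,378),(190,395),(143,362)]],.127)
quad(t,[(274,126),(338,121),(343,184),(279,189)],.03)
quad(s,[(238,217),(276,190),(322,207),(282,232)],.03)
st=robot.read_state();r=R.from_rotvec(st["orientation"]).as_matrix();print(st["tool_pos"],r.round(3))
```

```text
[ 0.5527 -0.288 ] [0.043 0.065 0.039 0.066] [-113.6  154.1   66.9  -22.4]
[ 0.5522 -0.2859] [0.093 0.114 0.093 0.118] [-114.6  154.3   67.5  -25.7]
[0.3221 0.0087] [0.038 0.033 0.04  0.032] [ 170.8   68.1  -11.4 -115.1]
[ 0.5462 -0.0048] [0.164 0.163 0.162 0.163] [ -86.2 -176.3   93.8    4.4]
[0.5453 0.0052] [0.153 0.153 0.143 0.133] [ -83.8 -173.3   88.2   11.9]
[ 0.22124122 -0.55730704  0.30180307] [[ 0.929  0.369 -0.   ]
 [ 0.369 -0.929  0.002]
 [ 0.    -0.002 -1.   ]]
```

```bash
python3 -m jog '1 .038 -.012 0 0;1 .038 -.012 0 0;1 .038 -.012 0 0;1 .038 -.012 0 0;1 .038 -.012 0 0;1 .038 -.012 0 0;1 .038 -.012 0 0;1 .038 -.012 0 0;1 .038 -.012 0 0;1 .027 -.009 0 0'; python3 -m jog '1 0 0 0 6.6;1 0 0 0 6.6;1 0 0 0 6.6;1 0 0 0 6.6;1 0 0 0 6.6;1 0 0 0 6.6;1 0 0 0 6.6;1 0 0 0 0;1 0 0 0 0'
cat >> h.py <<'E'
from scipy.spatial.transform import Rotation as R
def togo(st,x,y,yaw):
    r=R.from_rotvec(st["orientation"]).as_matrix();p=np.array(st["tool_pos"])
    # grasp point 65 mm ahead
    g=p+.065*r[:,2]; now=np.degrees(np.arctan2(r[1,0],r[0,0]))
    print("t",st["t"],"TCP",p.round(4),"yaw",now.round(2),"tilt",r[:,2].round(4))
    print("tool shift",(r.T@np.array([x-g[0],y-g[1],0])).round(4),"turn",round(now-yaw,2))
E
python3 - <<'E'
from h import *
from plant import robot
d=pickle.load(open("cam0.pkl","rb"));s=d["side"]
f=lambda p,u,v:[u+(p[0]+.5)/4-.5,v+(p[1]+.5)/4-.5]
P=np.array([onz(s,f(p,300,120),.127) for p in[(195,48),(243,78),(190,95),(143,62)]]);print(P.mean(0))
togo(robot.read_state(),.5525,-.287,-24.5)
t=robot.read_camera("top");s=robot.read_camera("side")
a=np.hstack([cv2.resize(t["color"][100:220,355:475],(400,400)),cv2.resize(s["color"][60:200,290:430],(400,400))])
cv2.imwrite("pics/above.png",a[:,:,::-1])
E
```

```text
t: 0.93
tool_pos: [0.5231, -0.3101, 0.3022]
orientation: [-3.084, -0.592, -0.0]
force: [0.8, -0.4, -0.1]
opening: 0.0929
gripper_force: 0.0
t: 1.68
tool_pos: [0.521, -0.3127, 0.3022]
orientation: [-3.071, 0.662, 0.001]
force: [-0.6, 0.3, -0.7]
opening: 0.0931
gripper_force: 0.0
[ 0.55205293 -0.28411334  0.127     ]
t 1.6833 TCP [ 0.521  -0.3127  0.3022] yaw -24.35 tilt [-7.e-04  5.e-04 -1.e+00]
tool shift [ 0.0181 -0.0364 -0.    ] turn 0.15
```

View pics/above.png

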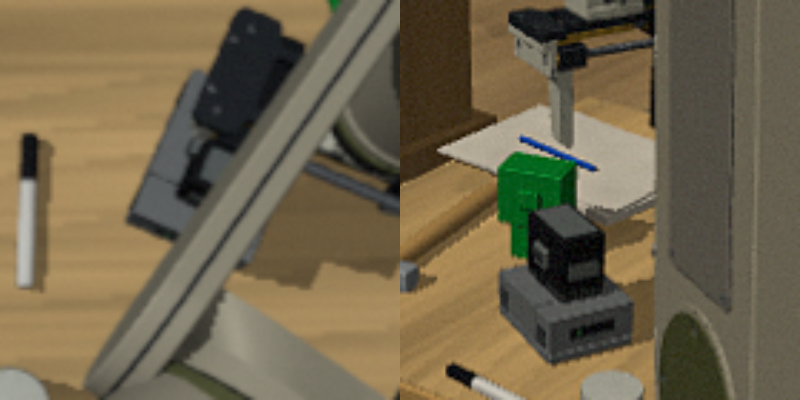

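The gripper stands above and behind the pack, as the numbers say. I'll centre it and descend to just above the tabs.

```bash
python3 -m jog '1 .0177 -.0373 0 0.1;1 0 0 0 0;1 0 0 .03 0;1 0 0 .03 0;1 0 0 .03 0;1 0 0 .02 0;1 0 0 0 0;1 0 0 0 0'
python3 - <<'E'
from h import *
from plant import robot
togo(robot.read_state(),.5525,-.286,-24.5)
t=robot.read_camera("top");s=robot.read_camera("side")
a=np.hstack([cv2.resize(t["color"][100:200,375:475],(400,400)),cv2.resize(s["color"][90:190,300:400],(400,400))])
cv2.imwrite("pics/above2.png",np.clip(a[:,:,::-1]*1.5,0,255).astype(np.uint8))
E
```

```text
t: 2.45
tool_pos: [0.5521, -0.2857, 0.1915]
orientation: [-3.069, 0.668, 0.005]
force: [0.3, 0.9, 1.0]
opening: 0.093
gripper_force: 0.0
t 2.45 TCP [ 0.5521 -0.2857  0.1915] yaw -24.55 tilt [-0.0027  0.0018 -1.    ]
tool shift [ 0.0007  0.0002 -0.    ] turn -0.05
```

View pics/above2.png

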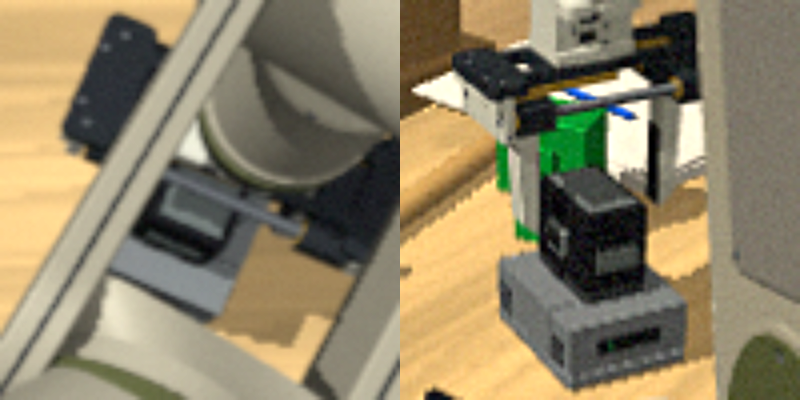

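The fingers straddle the pack along its y axis, with the near finger at crop px (525,200) and the far one at (665,160). Next: down to the tabs and pinch.

```bash
python3 -m jog '1 .0007 0 .016 0;1 0 0 .0155 0;1 0 0 0 0;0.5 0 0 0 0;0.5 0 0 0 0;0.5 0 0 0 0;0.5 0 0 0 0;0.5 0 0 0 0;0.5 0 0 0 0' 40; python3 -m jog '0.4 0 0 0 0;0.4 0 0 0 0;0.4 0 0 0 0;0.4 0 0 0 0;0.4 0 0 0 0;0.4 0 0 0 0'
```

```text
t: 3.3
tool_pos: [0.5538, -0.2866, 0.162]
orientation: [3.069, -0.671, 0.002]
force: [0.7, 1.1, 3.3]
opening: 0.0577
gripper_force: 2.3
t: 3.8
tool_pos: [0.5539, -0.2866, 0.1621]
orientation: [3.069, -0.67, 0.002]
force: [-0.2, 2.1, 5.2]
opening: 0.0498
gripper_force: 40.0
```

Opening is 49.8 mm, so the tabs are flush. I'll lift slowly and check the charger.

```bash
python3 -m jog '0.4 0 0 -.004 0;0.4 0 0 -.006 0;0.4 0 0 -.008 0;0.4 0 0 -.01 0;0.4 0 0 -.01 0;0.4 0 0 -.01 0;0.4 0 0 0 0;0.4 0 0 0 0'
python3 - <<'E'
from h import *
from plant import robot
togo(robot.read_state(),.5458,0,4.2)
s=robot.read_camera("side")
cv2.imwrite("pics/lift.png",np.clip(cv2.resize(s["color"][60:200,290:430],(560,560))[:,:,::-1]*1.5,0,255).astype(np.uint8))
E
```

```text
t: 4.47
tool_pos: [0.554, -0.2869, 0.2108]
orientation: [3.068, -0.671, 0.004]
force: [0.6, -0.1, -5.1]
opening: 0.0501
gripper_force: 40.0
t 4.4667 TCP [ 0.554  -0.2869  0.2108] yaw -24.65 tilt [ 0.0021 -0.0013 -1.    ]
tool shift [-0.1273 -0.2574 -0.0004] turn -28.85
```

View pics/lift.png

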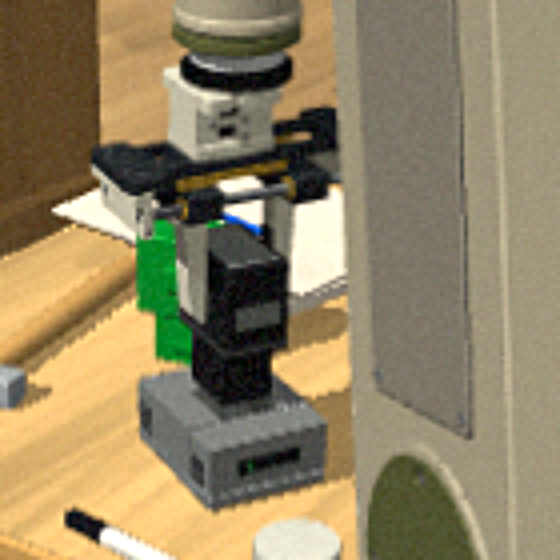

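The pack is clear of its well and the charger still stands on the bench. I'll raise it and carry it to the tray.

```bash
python3 -m jog '0.4 0 0 -.015 0;0.4 0 0 -.02 0;0.4 0 0 -.015 0;0.4 -.006 -.013 0 0;0.4 -.012 -.025 0 0;0.4 -.015 -.029 0 0;0.4 -.015 -.029 0 0;0.4 -.015 -.029 0 0;0.4 -.015 -.029 0 0;0.4 -.015 -.029 0 0'; python3 -m jog '0.4 -.014 -.029 0 0;0.4 -.012 -.025 0 0;0.4 -.006 -.013 0 0;0.4 0 0 0 -5;0.4 0 0 0 -6;0.4 0 0 0 -6;0.4 0 0 0 -6;0.4 0 0 0 -5;0.4 0 0 0 0;0.4 0 0 0 0'
python3 - <<'E'
from h import *
from plant import robot
togo(robot.read_state(),.5458,0,4.2)
s=robot.read_camera("side");t=robot.read_camera("top")
a=np.hstack([cv2.resize(t["color"][80:240,230:390],(400,400)),cv2.resize(s["color"][90:250,200:360],(400,400))])
cv2.imwrite("pics/tray.png",a[:,:,::-1])
E
```

```text
t: 5.35
tool_pos: [0.5441, -0.0792, 0.2576]
orientation: [-3.069, 0.671, 0.003]
force: [0.6, 0.8, -4.0]
opening: 0.0502
gripper_force: 40.0
t: 6.18
tool_pos: [0.5434, -0.0067, 0.2581]
orientation: [-3.14, -0.088, 0.003]
force: [0.5, -0.4, -3.0]
opening: 0.0498
gripper_force: 40.0
t 6.1833 TCP [ 0.5434 -0.0067  0.2581] yaw 3.2 tilt [-1.7e-03  3.0e-04 -1.0e+00]
tool shift [ 0.0029 -0.0065 -0.    ] turn -1.0
```

View pics/tray.png

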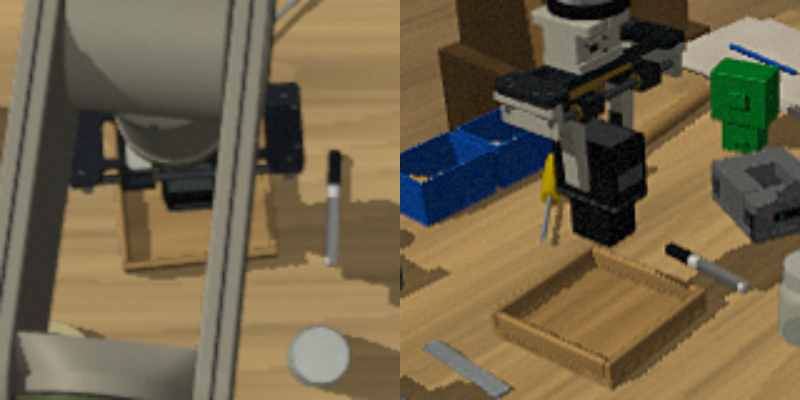

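The pack is held upright over the tray, and the charger stands alone. I'll lower it to just above the floor.

```bash
python3 -m jog '0.4 .003 -.0065 0 -1;0.4 0 0 .015 0;0.4 0 0 .025 0;0.4 0 0 .025 0;0.4 0 0 .015 0;0.4 0 0 .01 0;0.4 0 0 .005 0;0.4 0 0 0 0;0.4 0 0 0 0'; python3 -m jog '0.4 0 0 .002 0;0.4 0 0 .002 0;0.4 0 0 .001 0;0.4 0 0 0 0;0.4 0 0 0 0'
```

```text
t: 7.03
tool_pos: [0.5473, -0.0004, 0.1651]
orientation: [3.139, 0.119, 0.002]
force: [0.9, -0.9, -3.3]
opening: 0.0497
gripper_force: 40.0
t: 7.45
tool_pos: [0.5467, -0.0005, 0.1594]
orientation: [-3.139, -0.119, -0.0]
force: [0.4, 0.4, -4.2]
opening: 0.0498
gripper_force: 40.0
```

```bash
python3 -m jog '0.4 0 0 .001 0;0.4 0 0 .001 0;0.4 0 0 .001 0;0.4 0 0 0 0;0.4 0 0 0 0';python3 -m jog '0.4 0 0 .001 0;0.4 0 0 0 0;0.4 0 0 0 0'
```

```text
t: 7.87
tool_pos: [0.5466, -0.0005, 0.1561]
orientation: [-3.139, -0.119, 0.001]
force: [-0.8, 0.3, -3.9]
opening: 0.0496
gripper_force: 40.0
t: 8.12
tool_pos: [0.5467, -0.0005, 0.1552]
orientation: [-3.139, -0.119, 0.0]
force: [0.9, 0.1, -4.0]
opening: 0.0494
gripper_force: 40.0
```

```bash
python3 -m jog '0.4 0 0 .0007 0;0.4 0 0 0 0;0.4 0 0 0 0';python3 -m jog '0.4 0 0 .0007 0;0.4 0 0 0 0;0.4 0 0 0 0'
```

```text
t: 8.37
tool_pos: [0.5468, -0.0005, 0.155]
orientation: [3.139, 0.119, 0.0]
force: [-3.7, 0.8, 3.3]
opening: 0.0498
gripper_force: 40.0
t: 8.62
tool_pos: [0.5468, -0.0005, 0.155]
orientation: [3.139, 0.119, 0.0]
force: [-6.5, 0.8, 9.7]
opening: 0.05
gripper_force: 40.0
```

Contact made at the expected height. Now I'll release gently, then retreat straight up.

```bash
python3 -m jog '0.58 0 0 -.0005 0;0.62 0 0 0 0;0.7 0 0 0 0;0.8 0 0 0 0;1 0 0 0 0;1 0 0 0 0;1 0 0 0 0;1 0 0 0 0;1 0 0 0 0'; python3 -m jog '1 0 0 -.01 0;1 0 0 -.02 0;1 0 0 -.03 0;1 0 0 -.03 0;1 0 0 -.03 0;1 0 0 -.02 0;1 0 0 0 0;1 0 0 0 0'
python3 - <<'E'
from h import *
from plant import robot
s=robot.read_camera("side");t=robot.read_camera("top")
a=np.hstack([cv2.resize(t["color"][80:240,230:390],(400,400)),cv2.resize(s["color"][120:280,200:360],(400,400))])
cv2.imwrite("pics/done.png",a[:,:,::-1])
E
```

```text
t: 9.37
tool_pos: [0.5467, -0.0005, 0.1543]
orientation: [-3.139, -0.119, 0.0]
force: [-0.3, 0.1, -0.7]
opening: 0.0928
gripper_force: 0.0
t: 10.03
tool_pos: [0.5475, -0.0006, 0.2968]
orientation: [3.139, 0.119, 0.007]
force: [-0.3, -0.8, -0.4]
opening: 0.0934
gripper_force: 0.0
```

View pics/done.png

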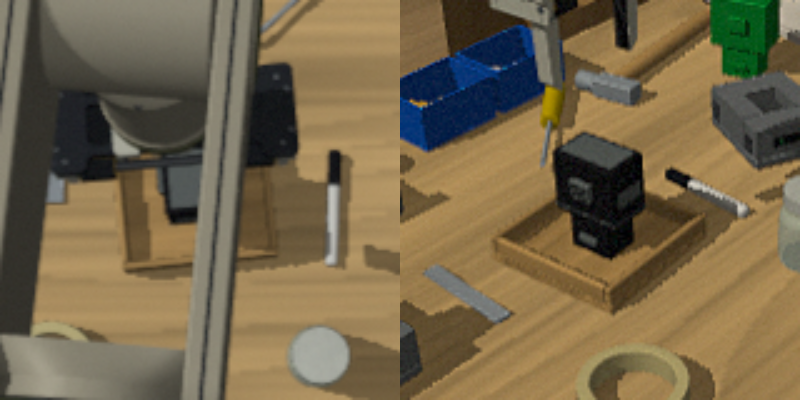

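The pack stands upright in the tray at crop px (600,195), with the gripper clear above it and the charger on the bench.

```bash
python3 -c "
from plant import robot
print(robot.close_job())"
```

```text
the job is handed in; nothing more can be done
None
```

The larger pack is standing upright in the plywood tray and released, its charger is still on the bench, the smaller pack was not touched, and I handed the job in at about 10 s of the 38 s allowed.

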